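Bolt down the sprung lid of the sweeps box

TASK

The lid of the grey sweeps box stands ajar on its springs. Press it down and push its bolt sideways through the slot of the keeper plate, fully home, so that the lid stays shut by itself when you let go. The keeper's height has been altered and is not known, so feel for the depth at which the bolt goes in rather than forcing it, and leave the jar, bowl and stone beside the box alone.

Things in the scene. Friction and masses are not known exactly. Their poses are not given: they have to be found in the camera images.
- box: Grey steel box with a sprung lid, fixed to the bench, 130 (x) x 200 (y) x 50 mm high without its lid. Origin: centre of its underside, on the bench. x points to the lid's hinge (far side), y along the bolt to the keeper, z up. The bolt is a 14 mm round steel bar along y on the lid, at box x = -45 mm.
- lid (a joint): Lid angle, rad: 0 = pressed down to its hard stop, more = open; left alone its springs hold it at about 0.23. The hinge runs along box y, 112 mm behind the bolt. Bolt axis: 78 mm above the bench at angle 0 (too low for the slot), plus 112 mm x angle: about 104 mm when left alone (too high). Pressing at the thumb plate takes 1 to 18 N, growing as it goes down; it springs up unless bolted.
- bolt (a joint): How far the bolt has slid along box +y, m: 0 = drawn back, 0.050 = fully home at the end of its travel. At 0 its flat end is 22 mm short of the keeper's face: at 0.022 it meets the face and is stopped unless at the slot's height. It slides stiffly (2 N, more when rubbing in the slot), stays where it is left, and can be drawn back a little and tried at another height.
- thumb (a point): Centre of the flat top of the dark steel thumb plate on the bolt, where a finger tip presses and pushes: flat 46 (y) x 50 (x) mm, 6 mm thick, 20 mm above the bolt's axis. Across its +y end stands a ridge 10 mm thick, 14 mm higher than the flat, its near face 23 mm from this point: push on it towards +y. Moves with bolt and lid; axes as the lid's.
- cream_jar: Brown jar with a white lid, 100 mm across, 51 mm high, loose, on the keeper's side of the box: leave alone. Origin: centre of its underside.
- bowl_enamel: Small enamel bowl, 57 mm across, 31 mm high, loose, on the other side of the box: leave alone. Origin: centre of its underside.
- pale_stone: Broken grey stone, 47x73x43 mm, loose, on the other side of the box: leave alone. Origin: centre of its underside.
- keeper_foot (a point): Point on the bench straight below the middle of the keeper's face towards the bolt (box x -43, y +108 mm). The keeper is a fixed dark steel plate, 40 (x) x 14 (y) mm, top 118 to 134 mm above the bench, with a slot 26 wide x 16.6 mm high. The slot's centre is 80 to 96 mm above the bench: different each time, not measured. Solid above and below the slot. Axes as the box's.

How it is judged:
By the outcome, as a careful person would: the job done as asked, in the order asked, and still so for the second after the job is handed in, with the robot touching nothing.
It also fails if it takes over 58 s, if anything falls off the work surface, if the arm or the gripper's body presses on something with over 40 N, if the wrist force passes 120 N, or if a joint passes its speed limit or range.

ROBOT

A 6-joint arm with a two-finger parallel gripper is mounted at the origin on a cart in front of the work surface, level with it; the furniture and walls round the work are solid. World frame = base frame: x ahead of the robot, y to its left, z up, the work surface at z = 0. Lengths are in m, angles in rad, forces in N, time in s.
With the tool pointing down it reaches from about 0.375 to 0.825 m from the base axis. Payload 5.5 kg.
Tool frame: the origin (TCP) lies midway between the tips of the shut fingers; the grasp point (between the pads) lies 19 mm behind it; z points along the fingers, y is the line along which they close (so a half turn about z gives the same grasp; the last joint's range is limited). The gripper opens to 85 mm and grips with 20 to 120 N. Pads are 22 mm wide; open, the fingers measure 114 mm over their backs; the gripper's body (76 mm by 85 mm) begins 54 mm behind the grasp point. The pads swing forward as they close: fully open they stand 13 mm farther back than shut.
Start: joints at [-1.152, 0.314, -0.047, 1.21, 0, 1.571], TCP at [0.244, -0.548, 0.231] pointing down, gripper open.
Joint ranges: [-2.67, 2.67], [-0.69, 1.73], [-1.03, 1.25], [-2.08, 2.16], [-1.42, 1.45], [-3.14, 3.14]. Speed limits (rad/s): [2.39, 2.39, 3.01, 3.14, 3.14, 3.14].

INTERFACE

Orientations are given as a 3x3 rotation matrix whose columns are the frame's x, y, z axes.
In Python, from rig import * gives the robot as it stands.
- The arm moves only by the shell command python3 -m pendant 'ROWS' [FORCE]. ROWS is JSON, a list of rows, each a list of 5 numbers: the opening, from 0 (shut) to 1 (fully open), then the shift along the tool's x, y, z normalised to -1 to 1, where 1 is 10 cm, then the turn about the tool's z normalised to -1 to 1, where 1 is 360 degrees. A call has 1 to 12 rows; each row is the pose to reach, as a shift and turn from the pose commanded when the call began, along the tool's axes at that moment, turning the shorter way round; what a row does not reach only later rows make up. A row lasts 1/12 s, in which the tool goes at most 41.7 mm and 7.16 degrees, less where a joint would pass 70% of its speed; a pose out of reach is approached as far as the arm can. A call with a number of a shift or a turn outside -1 to 1 is refused whole. A call with a gripper value outside its range is refused whole. The fingers move at their own pace and stop on an object; FORCE is the grip in N (left out, the last holds). Time passes only in rows, so rows that repeat a pose let the fingers close. It gives the time, the measured TCP pose, the force, the opening and the grip force at its end, in the units of the state.
- observe(): the state, without advancing time (a new reading comes with each control period).
- snapshot(name): name is "scene" or "top" or "wrist"; returns (picture, depth): 480x640x3 uint8, red, green, blue; 480x640 float32, m along the optical axis (not along the pixel's ray), 0 where there is no reading.
- camera_params(name): a dict with "fx", "fy", "cx", "cy" (pixels), "origin" and "rotation" of the camera in the world. Camera axes: x right, y down, z forward; pixel columns grow to the right and rows downward; lengths in m; the calibration is good to about 2 mm. A picture is of the moment at which its call begins: read the wrist's pose just before it. camera_params takes no time and is no camera call; for the wrist camera it gives the pose at the moment of the call.
- sign_off(): hands the job in; it is judged then, once.
The state is a dict: "time": time; "joints": joint angles; "qd": joint speeds; "tau": joint torques, N m; "ee_pos": TCP position; "eef_rot": TCP orientation; "ft_force": force on the tool from outside, world axes, zero at the start; "wrist_torque": the same for the moment, N m; "grip_width": finger opening in m; "finger_force": force on a finger pad.
Only numpy, scipy, OpenCV 4.12 (cv2) and the standard library are available. Lean on these libraries where they do the work, as an engineer would, in place of code of your own. Each camera call takes 0.05 s, during which the arm holds its last target. There are 200 camera calls.

## Working session

There is one attempt and no reset: what is moved stays moved. The work goes in short steps, Python scripts to look and compute and a shell command to move; the robot and the scene stay as the last step left them, time stands still between calls to the robot, and variables do not carry over. Pictures are saved under pics/ and viewed, at most 10 in all, crops included, and the job is handed in when it is done.

```bash
mkdir -p pics; cat > h.py <<'E'
from rig import *
import numpy as np, cv2
def save(n,f):
    p,d=snapshot(n); cv2.imwrite('pics/'+f+'.png',p[:,:,::-1]); np.save('pics/'+f+'.npy',d); return p,d
def w(n,u,v,d,c=None):
    c=c or camera_params(n); R=np.array(c['rotation']); z=d[v,u]
    return np.array(c['origin'])+R@np.array([(u-c['cx'])/c['fx']*z,(v-c['cy'])/c['fy']*z,z])
E
python3 - <<'E'
from h import *
save('top','top0'); save('scene','scene0')
s=observe(); print(s['time'],s['ee_pos'],s['eef_rot'],s['ft_force'])
E
```

```text
0.1 [ 0.24377835 -0.54767726  0.23051703] [[ 9.13588053e-01  4.06640432e-01 -6.55013560e-04]
 [ 4.06640959e-01 -9.13586959e-01  1.41404608e-03]
 [-2.34035375e-05 -1.55821094e-03 -9.99998786e-01]] [-0.66359215  0.26667091 -0.24132052]
```

View pics/top0.png

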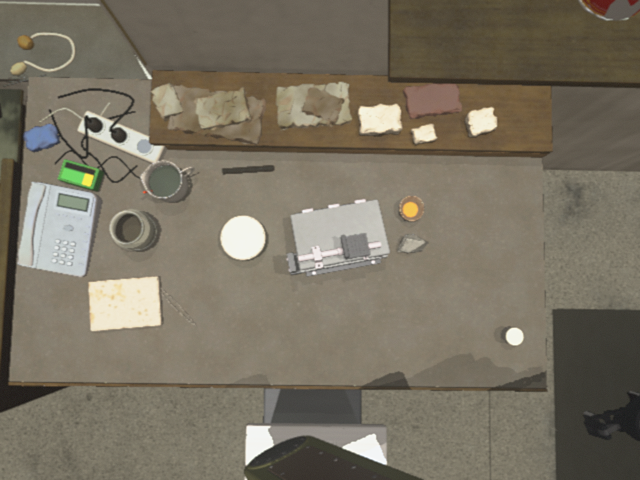

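View pics/scene0.png

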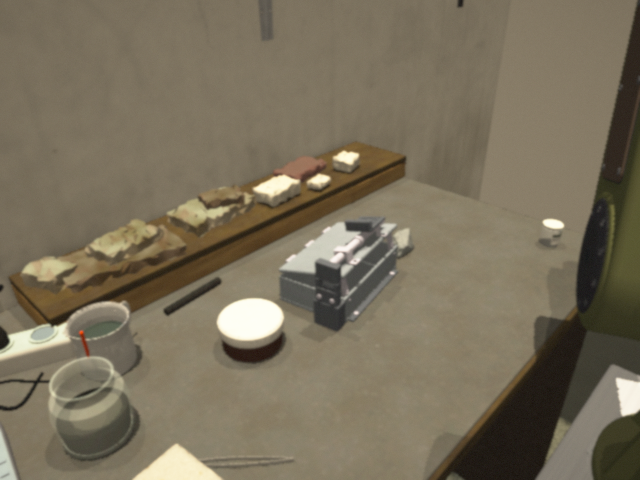

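The top view shows the keeper at about (292,262) and the thumb plate at about (355,245). Next is an enlarged crop.

```bash
python3 - <<'E'
from h import *
p=cv2.imread('pics/top0.png'); cv2.imwrite('pics/c.png',cv2.resize(p[190:290,275:435],None,fx=5,fy=5,interpolation=cv2.INTER_CUBIC))
d=np.load('pics/top0.npy'); c=camera_params('top')
for u,v in [(292,262),(355,245),(345,246),(365,243),(383,243),(303,257),(318,255),(300,213),(380,203),(310,85)]: print(u,v,w('top',u,v,d,c).round(4))
E
```

```text
292 262 [0.5123 0.0575 0.1161]
355 245 [ 0.5506 -0.0762  0.1188]
345 246 [ 0.5464 -0.0535  0.1391]
365 243 [ 0.5547 -0.0969  0.1254]
383 243 [ 0.5589 -0.1404  0.0846]
303 257 [0.5235 0.0344 0.1135]
318 255 [0.5283 0.0024 0.1137]
300 213 [0.6248 0.0431 0.0647]
380 203 [ 6.608e-01 -1.437e-01  1.000e-04]
310 85 [0.912  0.0257 0.0852]
```

View pics/c.png

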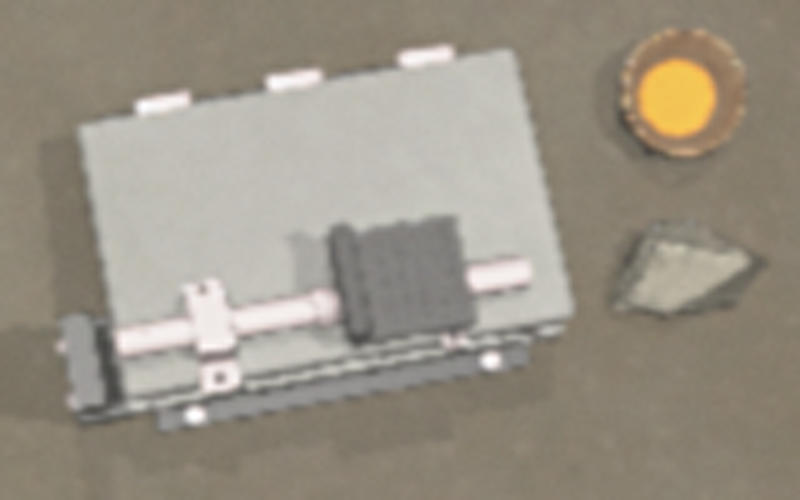

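Box yaw is about 9.7° (bolt runs from (380,244) to (300,258)), and the thumb centre is near pixel (357,245). I'll move above it.

```bash
python3 -m pendant '[[0,0.3,-0.2,0,0],[0,0.6,-0.4,0,0],[0,0.94,-0.61,0,0]]' 60 >/dev/null
python3 -m pendant '[[0,0.3,-0.2,0,0],[0,0.6,-0.4,0,0],[0,0.94,-0.61,0,0]]' >/dev/null
python3 -m pendant '[[0,0.3,-0.2,0,0],[0,0.6,-0.4,0,0],[0,0.94,-0.61,0,0]]' >/dev/null
python3 -m pendant '[[0,0.3,-0.2,0,0],[0,0.6,-0.4,0,0],[0,0.94,-0.61,0,0]]' >/dev/null
python3 -m pendant '[[0,0.3,-0.2,0,0.01],[0,0.6,-0.4,0,0.02],[0,0.85,-0.55,0,0.04],[0,0.85,-0.55,0,0.04],[0,0.85,-0.55,0,0.04],[0,0.85,-0.55,0,0.04]]'
python3 - <<'E'
from h import *
s=observe(); print(s['eef_rot'],s['ee_pos'],s['ft_force'],s['grip_width'])
save('top','top1'); save('wrist','wr1')
p=cv2.imread('pics/wr1.png'); import json; json.dump({k:np.array(v).tolist() for k,v in camera_params('wrist').items()},open('pics/wr1.json','w'))
E
```

```text
time: 1.6
ee_pos: [0.543, -0.0877, 0.2309]
eef_rot: [[0.986, 0.168, -0.001], [0.168, -0.986, -0.0], [-0.001, 0.0, -1.0]]
ft_force: [-0.0, -0.3, 0.0]
grip_width: 0.0
finger_force: 0.0
[[ 9.85710708e-01  1.68442377e-01 -1.25124903e-03]
 [ 1.68442126e-01 -9.85711498e-01 -3.04044959e-04]
 [-1.28458462e-03  8.89373243e-05 -9.99999171e-01]] [ 0.54296626 -0.08768357  0.23086878] [-0.03217742 -0.29369385  0.03407119] 2.0591693813617954e-05
```

View pics/wr1.png

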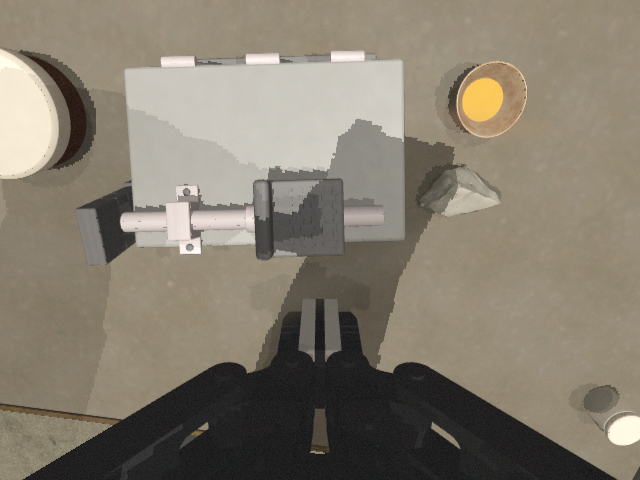

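The wrist view shows the flat plate from u 272 to 343 (centre about (308,217)), the ridge at u 255–272, and the bolt level along v≈217.

```bash
python3 - <<'E'
from h import *; import json
c=json.load(open('pics/wr1.json')); d=np.load('pics/wr1.npy'); s=observe(); R=np.array(s['eef_rot']); e=np.array(s['ee_pos'])
for n,u,v in [('centre',308,217),('right',341,217),('left',275,217),('far',308,184),('near',308,250),('ridge',263,217),('bolt end',124,221),('kee',92,237),('keep2',85,212),('tip',311,310),('tip',329,310)]:
    P=w('wrist',u,v,d,c); print(n,P.round(4),'tool mm',(R.T@(P-e)*1000).round(1))
E
```

```text
centre [ 0.5531 -0.0788  0.1241] tool mm [ 11.8  -7.8 107. ]
right [ 0.5566 -0.0999  0.1238] tool mm [ 11.8  13.6 107.3]
left [ 0.5496 -0.0578  0.1243] tool mm [ 11.8 -29.1 106.9]
far [ 0.5735 -0.0755  0.1198] tool mm [ 32.5  -7.7 111.3]
near [ 0.5329 -0.0823  0.1301] tool mm [ -8.7  -7.8 101. ]
ridge [ 0.5526 -0.0516  0.1385] tool mm [ 15.9 -34.7  92.6]
bolt end [0.5258 0.0438 0.1117] tool mm [   5.3 -133.2  119.4]
kee [0.5145 0.0605 0.1209] tool mm [  -3.1 -151.6  110.2]
keep2 [0.5315 0.0644 0.1216] tool mm [  14.3 -152.6  109.5]
tip [ 0.5528 -0.0833  0.2442] tool mm [ 10.7  -3.4 -13.1]
tip [ 0.5544 -0.0896  0.2451] tool mm [ 11.2   3.1 -13.9]
```

```bash
python3 -m pendant '[[0,0.09,-0.08,0.35,0],[0,0.09,-0.08,0.7,0],[0,0.09,-0.08,0.95,0],[0,0.09,-0.08,0.95,0],[0,0.09,-0.08,0.95,0]]' | grep -E 'time|pos|ft'
python3 -m pendant '[[0,0,0,0.05,0],[0,0,0,0.1,0],[0,0,0,0.15,0],[0,0,0,0.2,0],[0,0,0,0.25,0],[0,0,0,0.3,0],[0,0,0,0.33,0],[0,0,0,0.33,0],[0,0,0,0.33,0]]' | grep -E 'time|pos|ft'
```

```text
time: 2.12
ee_pos: [0.5494, -0.079, 0.1356]
ft_force: [0.9, -0.1, 0.8]
time: 2.87
ee_pos: [0.5495, -0.0791, 0.1048]
ft_force: [-9.2, -2.2, 16.2]
```

```bash
f(){ grep -E 'time|pos|ft' | tr '\n' ' '; echo; }
python3 -m pendant '[[0,0,-0.05,0,0],[0,0,-0.1,0,0],[0,0,-0.1,0,0]]' | f
python3 -m pendant '[[0,0,-0.05,0,0],[0,0,-0.1,0,0],[0,0,-0.1,0,0]]' | f
python3 -m pendant '[[0,0,-0.05,0,0],[0,0,-0.05,0,0]]' | f
python3 -m pendant '[[0,0,-0.05,0,0],[0,0,-0.05,0,0]]' | f
```

```text
time: 3.12 ee_pos: [0.5483, -0.0694, 0.1051] ft_force: [-8.7, -3.7, 16.0] 
time: 3.37 ee_pos: [0.5498, -0.0603, 0.1056] ft_force: [-0.4, -5.9, 8.7] 
time: 3.53 ee_pos: [0.5498, -0.0595, 0.1059] ft_force: [0.5, -19.0, 7.6] 
time: 3.7 ee_pos: [0.5498, -0.0588, 0.1062] ft_force: [2.9, -33.2, 6.9]
```

```bash
f(){ grep -E 'time|pos|ft' | tr '\n' ' '; echo; }
python3 -m pendant '[[0,0,0.07,0,0],[0,0,0.07,0,0]]' | f
python3 - <<'E'
from h import *; import json
s=observe();p,d=save('wrist','wr2'); c=camera_params('wrist'); json.dump({k:np.array(v).tolist() for k,v in c.items()},open('pics/wr2.json','w'))
cv2.imwrite('pics/wr2c.png',cv2.resize(p[100:400,0:420,::-1],None,fx=1.8,fy=1.8))
E
```

```text
time: 3.87 ee_pos: [0.55, -0.06, 0.106] ft_force: [-0.1, -11.1, 10.2]
```

View pics/wr2c.png

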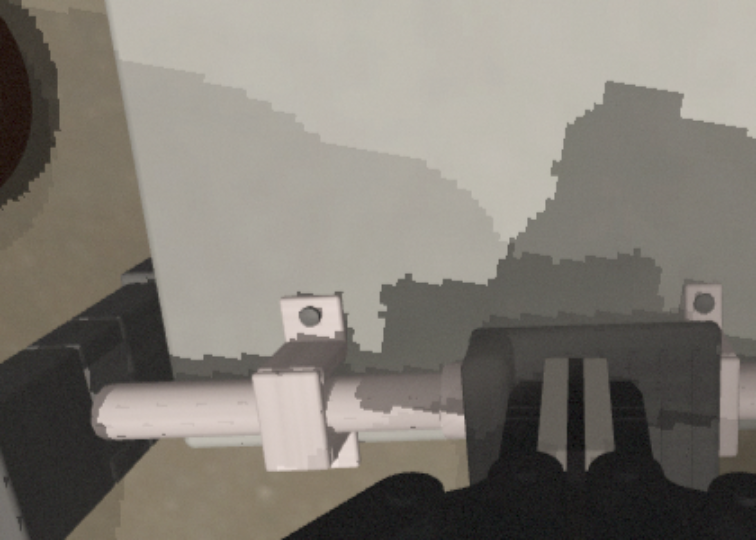

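The bolt end (crop x≈98, y≈410) is against the keeper face and the finger is against the ridge, so the bolt is at the wrong height. I'll compare bolt and keeper heights.

```bash
python3 - <<'E'
from h import *; import json
c=json.load(open('pics/wr2.json')); d=np.load('pics/wr2.npy')
g=lambda x,y:(int(x/1.8),int(100+y/1.8))
for x,y in [(130,405),(170,405),(220,402),(130,395),(130,415),(60,360),(30,400),(90,330),(20,430)]:
    print(x,y,w('wrist',*g(x,y),d,c).round(4))
d=np.load('pics/top0.npy');c=camera_params('top')
print([[round(float(w('top',u,v,d,c)[2]),4) for u in (290,292,294)] for v in (256,260,264)])
E
```

```text
130 405 [0.5212 0.0463 0.0924]
170 405 [0.5225 0.0369 0.0921]
220 402 [0.5258 0.0245 0.0926]
130 395 [0.5223 0.0479 0.0895]
130 415 [0.5197 0.0455 0.0939]
60 360 [0.5339 0.0594 0.097 ]
30 400 [0.5316 0.0572 0.1104]
90 330 [0.5337 0.0623 0.0808]
20 430 [0.5264 0.0573 0.1135]
[[0.1162, 0.1177, 0.0455], [0.1155, 0.118, 0.1171], [0.1197, 0.1197, 0.1225]]
```

```bash
f(){ grep -E 'time|pos|ft' | tr '\n' ' '; echo; }
for i in 1; do :; done
python3 -m pendant '[[0,0,0.02,0.01,0],[0,0,0.02,0.02,0]]' | f
python3 -m pendant '[[0,0,0,0.01,0],[0,0,0,0.02,0]]' | f
python3 -m pendant '[[0,0,0,0.01,0],[0,0,0,0.02,0]]' | f
python3 -m pendant '[[0,0,0,0.01,0],[0,0,0,0.02,0]]' | f
```

```text
time: 4.08 ee_pos: [0.5496, -0.0603, 0.1045] ft_force: [-6.0, -7.6, 20.8] 
time: 4.25 ee_pos: [0.5486, -0.0597, 0.1024] ft_force: [-7.3, -3.1, 18.9] 
time: 4.42 ee_pos: [0.5475, -0.059, 0.0999] ft_force: [-9.1, -3.4, 22.0] 
time: 4.58 ee_pos: [0.5473, -0.0591, 0.0988] ft_force: [-14.9, -3.2, 35.6]
```

```bash
f(){ grep -E 'time|pos|ft' | tr '\n' ' '; echo; }
python3 -m pendant '[[0,0,0,-0.02,0],[0,0,0,-0.03,0],[0,0,-0.01,-0.03,0]]' | f
python3 -m pendant '[[0,0,-0.02,0,0],[0,0,-0.03,0,0],[0,0,-0.03,0,0]]' | f
python3 -m pendant '[[0,0,-0.02,0,0],[0,0,-0.03,0,0],[0,0,-0.03,0,0]]' | f
```

```text
time: 4.83 ee_pos: [0.5478, -0.058, 0.1011] ft_force: [-7.8, -3.5, 18.4] 
time: 5.08 ee_pos: [0.547, -0.0546, 0.1008] ft_force: [-7.6, -2.9, 18.6] 
time: 5.33 ee_pos: [0.5464, -0.0516, 0.1008] ft_force: [-8.5, -3.2, 19.0]
```

The bolt is sliding past the old stop at only 3 N, so it is in the slot. I'll continue pushing.

```bash
f(){ grep -E 'time|pos|ft' | tr '\n' ' '; echo; }
python3 -m pendant '[[0,0,-0.03,0,0],[0,0,-0.06,0,0],[0,0,-0.1,0,0],[0,0,-0.1,0,0]]' | f
python3 -m pendant '[[0,0,-0.03,0,0],[0,0,-0.06,0,0],[0,0,-0.08,0,0],[0,0,-0.08,0,0]]' | f
python3 -m pendant '[[0,0,-0.02,0,0],[0,0,-0.04,0,0],[0,0,-0.04,0,0]]' | f
```

```text
time: 5.67 ee_pos: [0.5443, -0.0413, 0.1006] ft_force: [-9.4, -2.4, 19.4] 
time: 6.0 ee_pos: [0.5428, -0.0336, 0.1006] ft_force: [-8.6, -2.8, 19.3] 
time: 6.25 ee_pos: [0.5429, -0.0331, 0.101] ft_force: [-9.0, -14.2, 19.6]
```

```bash
f(){ grep -E 'time|pos|ft' | tr '\n' ' '; echo; }
python3 -m pendant '[[0,0,-0.03,0,0],[0,0,-0.06,0,0],[0,0,-0.08,0,0],[0,0,-0.08,0,0]]' | f
python3 -m pendant '[[0,0,0.05,0,0],[0,0,0.1,0,0],[0,0,0.15,-0.03,0],[0,0,0.15,-0.06,0],[0,0,0.15,-0.1,0],[0,0,0.15,-0.2,0]]' | f
python3 -m pendant '[[0,0,0,-0.3,0],[0,0,0,-0.6,0],[0,0,0,-0.9,0],[0,0,0,-0.9,0],[0,0,0,-0.9,0]]' | f
python3 - <<'E'
from h import *; import json
p,d=save('wrist','wr3'); c=camera_params('wrist'); json.dump({k:np.array(v).tolist() for k,v in c.items()},open('pics/wr3.json','w'))
E
```

```text
time: 6.58 ee_pos: [0.5434, -0.0322, 0.102] ft_force: [-5.8, -36.4, 20.7] 
time: 7.08 ee_pos: [0.5431, -0.0355, 0.1177] ft_force: [-0.3, 0.5, -0.2] 
time: 7.5 ee_pos: [0.5456, -0.0355, 0.2107] ft_force: [-0.2, 1.2, -0.6]
```

View pics/wr3.png

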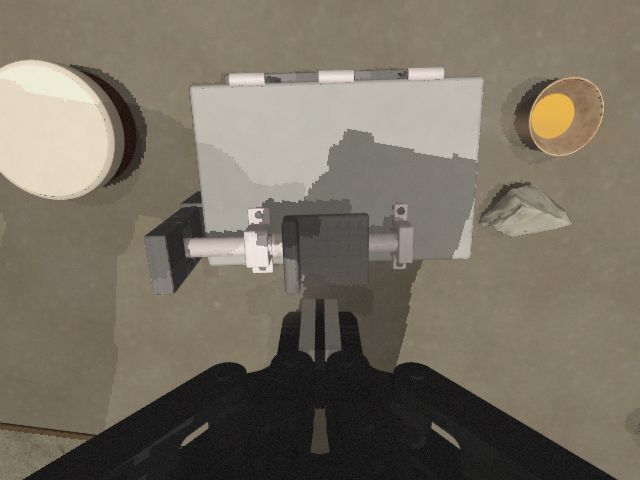

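The bolt passes into the keeper (185,245) with the lid held down. Checking how far home it is.

```bash
python3 - <<'E'
from h import *; import json
Y=np.array([-.168,.986,0])
for f,pts in [('wr1',[(308,217),(341,217),(275,217),(263,217)]),('wr3',[(334,250),(366,250),(302,250),(291,250)])]:
    c=json.load(open(f'pics/{f}.json')); d=np.load(f'pics/{f}.npy')
    for u,v in pts: P=w('wrist',u,v,d,c); print(f,P.round(4),round(float(P@Y)*1000,1))
    # plate right edge / ridge left edge along row by depth
    v=pts[0][1]; r=[(u,w('wrist',u,v,d,c)) for u in range(pts[0][0]-65,pts[0][0]+50)]
    q=[(u,P) for u,P in r if P[2]>(.119 if f=='wr1' else .099)]
    print('edges',q[0][0],round(float(q[0][1]@Y)*1000,1),q[-1][0],round(float(q[-1][1]@Y)*1000,1))
E
```

```text
wr1 [ 0.5531 -0.0788  0.1241] -170.7
wr1 [ 0.5566 -0.0999  0.1238] -192.0
wr1 [ 0.5496 -0.0578  0.1243] -149.4
wr1 [ 0.5526 -0.0516  0.1385] -143.7
edges 254 -137.7 343 -193.3
wr3 [ 0.5354 -0.0464  0.1022] -135.7
wr3 [ 0.5397 -0.067   0.1041] -156.7
wr3 [ 0.5322 -0.0255  0.1031] -114.5
wr3 [ 0.5356 -0.0185  0.1152] -108.2
edges 283 -103.1 368 -158.4
```

```bash
python3 - <<'E'
from h import *; import json
Y=np.array([-.168,.986,0])
def at(f,u,v,z):
    c=json.load(open(f'pics/{f}.json')); R=np.array(c['rotation']); r=R@np.array([(u-c['cx'])/c['fx'],(v-c['cy'])/c['fy'],1]); o=np.array(c['origin'])
    return o+r*(z-o[2])/r[2]
g=lambda x,y:(x/1.8,100+y/1.8)
for n,f,u,v,z in [('tip1','wr1',121,220,.106),('tip2','wr2',*g(95,410),.088),('ridgeL1','wr1',254,217,.137),('ridgeL2','wr2',*g(465,400),.120),('ridgeL3','wr3',283,250,.116),
 ('plateR1','wr1',343,217,.124),('plateR2','wr2',*g(720,400),.106),('plateR3','wr3',368,250,.102),('brR1','wr1',190,217,.114),('brR2','wr2',*g(325,420),.098),('brR3','wr3',270,250,.096),
 ('colL1','wr1',246,217,.113),('colL3','wr3',270,250,.092),('keepTopR1','wr1',103,230,.120),('keepTopL1','wr1',82,230,.12),('keepTopR3','wr3',170,260,.12),('keepTopL3','wr3',148,260,.12),('entry3','wr3',185,247,.083)]:
    P=at(f,u,v,z); print(n,P.round(4),round(float(P@Y)*1000,1))
E
```

```text
tip1 [0.5241 0.0484 0.106 ] -40.3
tip2 [0.5153 0.0574 0.088 ] -29.9
ridgeL1 [ 0.5512 -0.046   0.137 ] -138.0
ridgeL2 [ 0.5524 -0.0364  0.12  ] -128.7
ridgeL3 [ 0.535  -0.0135  0.116 ] -103.2
plateR1 [ 0.5569 -0.1011  0.124 ] -193.3
plateR2 [ 0.5531 -0.0922  0.106 ] -183.9
plateR3 [ 0.5391 -0.0687  0.102 ] -158.3
brR1 [ 0.5369 -0.0009  0.114 ] -91.1
brR2 [ 0.5284 -0.0027  0.098 ] -91.4
brR3 [ 0.5259 -0.0042  0.096 ] -92.5
colL1 [ 0.5429 -0.0378  0.113 ] -128.5
colL3 [ 0.5243 -0.0039  0.092 ] -91.9
keepTopR1 [0.5203 0.0537 0.12  ] -34.4
keepTopL1 [0.518  0.0675 0.12  ] -20.5
keepTopR3 [0.5182 0.0546 0.12  ] -33.2
keepTopL3 [0.5159 0.0681 0.12  ] -19.5
entry3 [0.5129 0.0566 0.083 ] -30.3
```

```bash
python3 - <<'E'
from h import *
p=cv2.imread('pics/wr3.png'); a=cv2.resize(p[190:310,130:430],None,fx=2.6,fy=2.4,interpolation=cv2.INTER_CUBIC)
q,d=save('scene','sc3'); b=cv2.resize(q[210:350,260:430,::-1],(780,300*780//780),interpolation=cv2.INTER_CUBIC)
b=cv2.resize(q[210:340,270:420,::-1],(346,300),interpolation=cv2.INTER_CUBIC)
cv2.imwrite('pics/m.png',np.vstack([a,np.hstack([b,np.zeros((300,780-346,3),np.uint8)])]))
E
```

```text
(no output)
```

View pics/m.png

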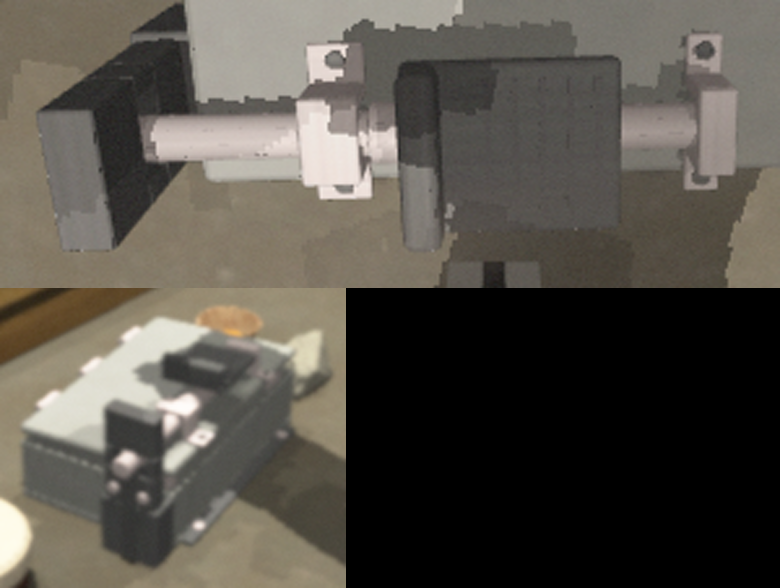

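The bolt tip now shows through the keeper, so the bolt is engaged. Measured from the face stop it is at about 47.5 mm. My retreat, still pressing on the plate, seems to have dragged it back 2–3 mm. I'll push again on the ridge only, clear of the flat.

```bash
f(){ grep -E 'time|pos|ft' | tr '\n' ' '; echo; }
python3 -m pendant '[[0,-0.08,0.06,0.3,0],[0,-0.08,0.06,0.6,0],[0,-0.08,0.06,0.9,0],[0,-0.08,0.06,1,0],[0,-0.08,0.06,1,0],[0,-0.08,0.06,1,0]]' | f
python3 -m pendant '[[0,0,0,0.02,0],[0,0,0,0.02,0]]' | f
python3 -m pendant '[[0,0,-0.03,0,0],[0,0,-0.06,0,0],[0,0,-0.08,0,0],[0,0,-0.08,0,0]]' | f
python3 -m pendant '[[0,0,-0.03,0,0],[0,0,-0.06,0,0],[0,0,-0.06,0,0]]' | f
```

```text
time: 8.1 ee_pos: [0.5362, -0.0428, 0.1077] ft_force: [-0.4, 0.2, 0.2] 
time: 8.27 ee_pos: [0.5378, -0.043, 0.107] ft_force: [-0.9, 0.1, -0.2] 
time: 8.6 ee_pos: [0.5365, -0.0363, 0.107] ft_force: [0.6, -4.6, -0.4] 
time: 8.85 ee_pos: [0.536, -0.0333, 0.1071] ft_force: [2.7, -14.2, -0.4]
```

```bash
f(){ grep -E 'time|pos|ft' | tr '\n' ' '; echo; }
python3 -m pendant '[[0,0,-0.03,0,0],[0,0,-0.05,0,0],[0,0,-0.05,0,0]]' | f
python3 -m pendant '[[0,0,-0.03,0,0],[0,0,-0.05,0,0],[0,0,-0.05,0,0]]' | f
python3 -m pendant '[[0,0,-0.03,0,0],[0,0,-0.05,0,0],[0,0,-0.05,0,0]]' | f
```

```text
time: 9.1 ee_pos: [0.536, -0.0327, 0.1074] ft_force: [4.3, -28.0, -2.6] 
time: 9.35 ee_pos: [0.5359, -0.0322, 0.1077] ft_force: [5.9, -42.9, -3.9] 
time: 9.6 ee_pos: [0.5359, -0.0317, 0.108] ft_force: [8.0, -56.2, -4.1]
```

It is against a rigid stop. I'll retreat in y clear of the flat, then lift and check.

```bash
f(){ grep -E 'time|pos|ft' | tr '\n' ' '; echo; }
python3 -m pendant '[[0,0,0.1,-0.01,0],[0,0,0.2,-0.02,0],[0,0,0.25,-0.03,0],[0,0,0.25,-0.03,0],[0,0,0.25,-0.3,0],[0,0,0.25,-0.6,0],[0,0,0.25,-1,0],[0,0,0.25,-1,0],[0,0,0.25,-1,0]]' | f
python3 - <<'E'
from h import *; import json
p,d=save('wrist','wr4'); c=camera_params('wrist'); json.dump({k:np.array(v).tolist() for k,v in c.items()},open('pics/wr4.json','w'))
E
```

```text
time: 10.35 ee_pos: [0.5382, -0.0379, 0.209] ft_force: [-0.2, 0.4, -1.1]
```

View pics/wr4.png

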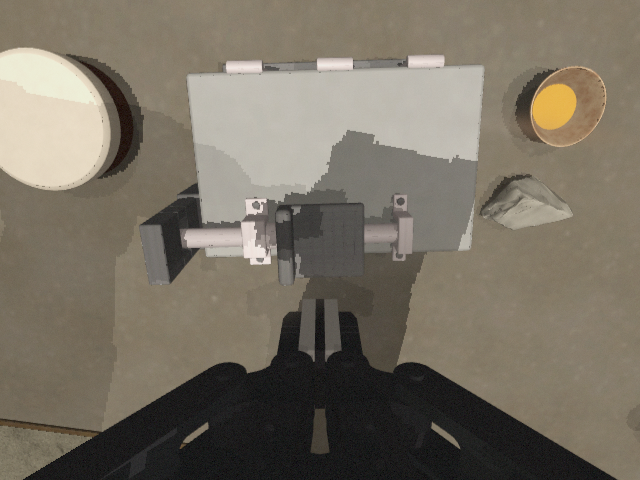

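```bash
python3 - <<'E'
from h import *; import json
Y=np.array([-.168,.986,0])
def at(f,u,v,z):
    c=json.load(open(f'pics/{f}.json')); R=np.array(c['rotation']); r=R@np.array([(u-c['cx'])/c['fx'],(v-c['cy'])/c['fy'],1]); o=np.array(c['origin'])
    return round(float((o+r*(z-o[2])/r[2])@Y)*1000,1)
print('plateR2',at('wr2',400,322,.106))
for f,v in(('wr3',250),('wr4',241)):
    p=cv2.imread(f'pics/{f}.png',0).astype(int); d=np.load(f'pics/{f}.npy')
    print(f,[u for u in range(260,400) if abs(d[v,u]-d[v,u-1])>.006])
for n,f,u,v,z in [('R3','wr3',283,250,.116),('R4','wr4',277,241,.116),('P3','wr3',368,250,.102),('P4','wr4',364,241,.102),('br3','wr3',270,250,.096),('br4','wr4',268,241,.096)]: print(n,at(f,u,v,z))
E
```

```text
plateR2 -183.9
wr3 [283, 299, 343, 344, 369, 397, 398]
wr4 [276, 293, 364]
R3 -103.2
R4 -101.1
P3 -158.3
P4 -156.4
br3 -92.5
br4 -92.8
```

```bash
python3 -c "
from rig import *
print(sign_off())"
```

```text
the job is handed in; nothing more can be done
None
```

The lid is shut and stays down by itself: the bolt is through the keeper slot against its end stop (about 49.6 mm of its 50 mm travel by camera), the jar, bowl and stone were not touched, and the job was handed in at about 10 s.

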